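# Lower the hot oven's ratcheted hood with the oven hook

### The job

The little red oven is hot, so touch it with nothing but the oven hook: take the hook and use it to throw the ratchet lever on the oven's side over toward the oven's front, so that the hood is free to come down. Then put the hook's prong through the ring on the raised hood and draw the hood fully shut over the dish of chillies, keeping the hook in the ring on the way down. Finally unhook and lay the hook gently on the counter again, flat as it lay, leaving the pepper mill, mug, lemon and lime where they are.

Things in the scene. Friction and masses are not known exactly. Their poses are not given: they have to be found in the camera images.
- oven: Small red oven fixed on the counter, body 190 (x) x 230 (y) x 85 mm high. Origin: centre of its underside, at counter level; x points from its front (dark panel, black knob) to its rear, y to its left, z up: its front looks to the robot's left, its right side (-y) with the ratchet faces the robot. A dish of red chillies is fixed inside. 'Oven frame' means this frame, mm.
- hood (a joint): Angle of the red hood (176 deep, 224 wide, 50 mm high; 0.5 kg) on its rear hinge: 0 = shut, grows as its front lifts; 1.20 to 1.38 at the start, most 1.58. With the pawl in the ratchet it cannot come below about 1.15. With the pawl thrown, hinge friction (0.22 N m) holds it above about 0.75; lower, its weight carries it down. 1 to 2 N at the ring swing it.
- hood_hinge (a point): Middle of the hood's hinge line: oven frame x 85, y 0, z 90; the line runs along the oven's y axis. It does not move.
- ring (a point): Centre of the steel ring eye on the middle of the hood's front edge: hole 30 mm across, wire 6 mm. Its axis is always along the oven's y, so a prong enters it sideways, along y. It rides on a circle of 206 mm radius about hood_hinge: hood shut, it is 206 mm before and 14 mm above the hinge line; at the start about 0.3 m above the counter.
- pawl (a joint): Angle of the throw-over pawl, a flat dark steel lever with a black ball knob on the oven's right side. 0 = leaning 20 degrees to the oven's rear, roller in the hood's toothed wheel; 0.35 = upright; beyond, its weight throws it on to its stop at 0.95 (leaning to the oven's front), where it stays and the hood is free. Moves with under 1 N.
- pawl_pivot (a point): Pivot of the pawl's lever: oven frame x 22, y -148, z 41; its axis runs along the oven's y. The lever lies between y -144 and -152. The toothed wheel, of 51 mm radius about the hinge line, lies between it and the oven, y -118 to -126. It does not move.
- pawl_knob (a point): Centre of the 20 mm black ball knob at the top of the pawl's lever, 136 mm from its pivot. For 65 mm below the knob the lever is a plain bar 8 mm wide and 8 mm thick.
- oven_hook: Oven hook lying flat, 0.12 kg. Origin: underside of the handle at the place to grip; x along it to the prong, z up. Wooden handle, flat upright sides: x -80 to 32 mm, 20 wide, 26 high; brass collar to x 42; 9 mm steel rod, axis at z 4.5 mm, to x 136, where an 8 mm thick prong turns off square to +y, level, z 4.5 mm, ending in a 10 mm ball at y 40 mm. Centre of mass x 33 mm.
- prong (a point): Point on the hook's prong halfway along it: x 136, y 18, z 4.5 mm in the hook's frame.
- mill: Wooden pepper mill, 58 x 58 x 160 mm, upright, beyond the hook; origin at the centre of its foot. Leave alone.
- lemon: Lemon, 78 x 55 x 56 mm, near the counter's front edge at the right; origin at its underside. Leave alone.
- lime: Lime, 53 x 46 x 48 mm, beside the lemon; origin at its underside. Leave alone.
- cup: Blue-grey stoneware mug, 84 x 118 x 94 mm, to the left; origin at the centre of its foot. Leave alone.

How it is judged:
On the way, in this order (a step that is already met when the one before it is completed fails the run):
1. the pawl's lever is thrown forward out of the ratchet while the hood is still up (value of joint pawl above 0.6 rad and value of joint hood above 1 rad), for 0.2 s.
2. the hook's prong is through the ring of the raised hood (distance between prong and ring below 0.02 m and value of joint hood above 1 rad), for 0.2 s.
3. the hood is fully shut (value of joint hood below 0.04 rad), for 0.2 s.
At the end, for the whole second after the job is handed in: The hood is shut (within 0.04 rad) and the oven hook lies at rest flat on the counter: origin less than 15 mm and prong less than 20 mm above it (value of joint hood below 0.04 rad and height (world z) of oven_hook below 0.015 m and height (world z) of prong below 0.02 m and linear speed of oven_hook below 0.02 m/s); the robot touches nothing.
It fails at once if the gripper or arm touches the hot oven (contact force between any of the fingers, the arm and oven above 1 N).
It fails at once if the hood comes down with the hook out of its ring (value of joint hood between 0.2 and 1 rad and distance between prong and ring above 0.03 m).
It fails at once if the hook is dropped or flung instead of laid down (linear speed of oven_hook above 1.3 m/s).
It fails at once if the pepper mill, mug, lemon or lime is pushed away (distance of any of mill, lemon, lime, cup from where it was at the start of the episode above 0.04 m).
It also fails if it takes over 58 s, if anything falls off the work surface, if the arm or the gripper's body presses on something with over 40 N, if the wrist force passes 120 N, or if a joint passes its speed limit or range.

### The arm

A 6-joint arm with a two-finger parallel gripper is mounted at the origin on a cart in front of the work surface, level with it; the furniture and walls round the work are solid. World frame = base frame: x ahead of the robot, y to its left, z up, the work surface at z = 0. Lengths are in m, angles in rad, forces in N, time in s.
With the tool pointing down it reaches from about 0.35 to 0.775 m from the base axis. Payload 5.5 kg.
Tool frame: the origin (TCP) lies at the very end of the fingers, on their centre line; the grasp point (between the pads) lies 19 mm behind it; z points along the fingers, y is the line along which they close (so a half turn about z gives the same grasp; the last joint's range is limited). The gripper opens to 85 mm and grips with 20 to 120 N. Pads are 22 mm wide; open, the fingers measure 114 mm over their backs; the gripper's body (76 mm by 85 mm) begins 54 mm behind the grasp point. The pads swing forward as they close: fully open they stand 13 mm farther back than shut.
Start: joints at [1.201, 0.313, 0.046, 1.304, 0, 1.431], TCP at [0.131, 0.56, 0.231] pointing down, gripper open.
Joint ranges: [-2.76, 2.76], [-0.86, 1.69], [-1.03, 1.26], [-2.2, 2.34], [-1.47, 1.5], [-3.14, 3.14]. Speed limits (rad/s): [2.57, 2.57, 3.14, 3.14, 3.14, 3.14].

### API

Orientations are given as a unit quaternion [w, x, y, z].
In Python, from workcell import get_state, read_camera, hand_in gives the robot as it stands.
- The arm moves only by the tool send_rows, never from a script. Its argument "increments" is a list of rows, each an object of numbers: "dx", "dy", "dz": the shift along the world's x, y, z in units of 25 mm (1.0 is 25 mm); "roll": the turn about the world's z in units of 8 degrees (1.0 is 8 degrees); "claw": the opening, from -1 (shut) to 1 (fully open). In form: [{"dx": .., "dy": .., "dz": .., "roll": .., "claw": ..}, ...]. A call has exactly 5 rows; each row is the pose to reach, as a shift and turn from the pose commanded when the call began; what a row does not reach only later rows make up. A row lasts 1/8 s, in which the tool goes at most 62.5 mm and 10.7 degrees, less where a joint would pass 70% of its speed; a pose out of reach is approached as far as the arm can. A call with a gripper value outside its range is refused whole. The fingers move at their own pace and stop on an object; "grip_force" is the grip in N (left out, the last holds). Time passes only in rows, so rows that repeat a pose let the fingers close, or fill a call up. It gives the time, the measured TCP pose, the force, the opening and the grip force at its end, in the units of the state.
- get_state(): the state, without advancing time (a new reading comes with each control period).
- read_camera(name): name is "side" or "top"; returns a dict with "image" (480x640x3 uint8, blue, green, red), "fx", "fy", "cx", "cy" (pixels), "dist_coeffs" ([k1, k2, p1, p2, k3] as OpenCV has them; the pictures are not rectified), "world_to_cam" (4x4, takes a point from world to camera coordinates). Camera axes: x right, y up, looking along -z (the intrinsics and any distortion apply to the point x, -y, -z); pixel columns grow to the right and rows downward; lengths in m; the calibration is good to about 2 mm. A picture is of the moment at which its call begins. There is no depth.
- hand_in(): hands the job in; it is judged then, once.
The state is a dict: "clock": time; "joint_pos": joint angles; "qvel": joint speeds; "tau": joint torques, N m; "tcp_pos": TCP position; "orientation": TCP orientation; "wrist_force": force on the tool from outside, world axes, zero at the start; "ft_torque": the same for the moment, N m; "finger_gap": finger opening in m; "grip_force": force on a finger pad.
Only numpy, scipy, OpenCV 4.12 (cv2) and the standard library are available. Lean on these libraries where they do the work, as an engineer would, in place of code of your own. Each camera call takes 0.05 s, during which the arm holds its last target. There are 200 camera calls.

## Working session

There is one attempt and no reset: what is moved stays moved. The work goes in short steps, Python scripts to look and compute and a tool call to move; the robot and the scene stay as the last step left them, time stands still between calls to the robot, and variables do not carry over. Pictures are saved under pics/ and viewed, at most 10 in all, crops included, and the job is handed in when it is done.

Besides the shell and the picture viewer there is one more tool, called after "Call:" as a command line: name --argument value ..., lists and objects as JSON in quotes. send_rows: Moves the arm, as the interface text tells. Its arguments: {"type":"object","properties":{"increments":{"type":"array","items":{"type":"object","properties":{"dx":{"type":"number"},"dy":{"type":"number"},"dz":{"type":"number"},"roll":{"type":"number"},"claw":{"type":"number"}}}},"grip_force":{"type":"number"}},"required":["increments"]}

```bash
ls; mkdir -p pics; cat > h.py <<'E'
import numpy as np, cv2
from workcell import get_state, read_camera, hand_in
def cam(n):
    c=read_camera(n); c['K']=np.array([[c['fx'],0,c['cx']],[0,c['fy'],c['cy']],[0,0,1.]]); c['D']=np.array(c['dist_coeffs'],float)
    c['T']=np.array(c['world_to_cam']); return c
def ray(c,uv):
    p=cv2.undistortPoints(np.array([[uv]],float),c['K'],c['D'])[0,0]
    R=c['T'][:3,:3]; o=-R.T@c['T'][:3,3]; d=R.T@np.array([p[0],-p[1],-1]); return o,d/np.linalg.norm(d)
def plane(c,uv,z):
    o,d=ray(c,uv); return o+d*(z-o[2])/d[2]
def tri(a,ua,b,ub):
    o1,d1=ray(a,ua);o2,d2=ray(b,ub)
    s=np.linalg.lstsq(np.c_[d1,-d2],o2-o1,rcond=None)[0]; p,q=o1+s[0]*d1,o2+s[1]*d2
    return (p+q)/2,np.linalg.norm(p-q)
def proj(c,P):
    P=np.atleast_2d(P); q=(c['T'][:3,:3]@P.T).T+c['T'][:3,3]; q=q*[1,-1,-1]
    return cv2.projectPoints(q,np.zeros(3),np.zeros(3),c['K'],c['D'])[0][:,0]
E
python3 - <<'E'
from h import *
for n in('side','top'):
    c=cam(n); cv2.imwrite(f'pics/{n}0.png',c['image']); print(n,c['fx'],c['D'],np.round(-c['T'][:3,:3].T@c['T'][:3,3],3),np.round(c['T'][:3,:3],2).tolist())
print(get_state())
E
```

```text
pics
side 600.8878537184779 [0.05316047 0.         0.         0.         0.        ] [0.308 1.018 0.949] [[-0.98, -0.19, 0.0], [0.12, -0.62, 0.77], [-0.15, 0.76, 0.63]]
top 470.718807878852 [-0.0996937  0.         0.         0.         0.       ] [ 0.235 -0.012  1.398] [[-0.02, -1.0, -0.01], [0.98, -0.03, 0.19], [-0.19, -0.01, 0.98]]
{'clock': 0.1, 'joint_pos': array([1.20141393e+00, 3.13944537e-01, 4.50817079e-02, 1.30361671e+00,
       1.94181026e-05, 1.43121813e+00]), 'qvel': array([-0.00064659, -0.00217759,  0.00194156,  0.00061416,  0.00139823,
       -0.00141196]), 'tau': array([ 2.58000218e-03, -4.81727064e+01,  2.99243706e+01,  1.26703887e-02,
       -1.22947881e-04, -2.20112321e-05]), 'tcp_pos': array([0.13079866, 0.55944613, 0.23048266]), 'orientation': array([-2.21263986e-04,  1.14649405e-01,  9.93405660e-01, -8.12055912e-04]), 'wrist_force': array([-0.91195033,  0.38583239, -0.19011779]), 'ft_torque': array([ 0.0194089 , -0.01309609, -0.01594138]), 'grip_force': 0.0, 'finger_gap': 0.08536459232353062}
```

View pics/side0.png

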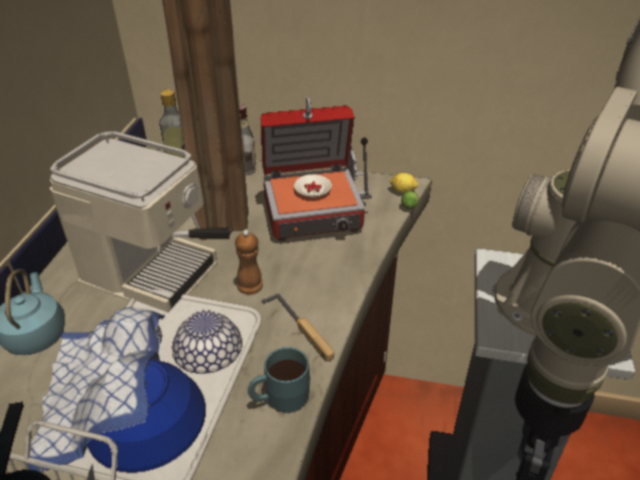

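View pics/top0.png

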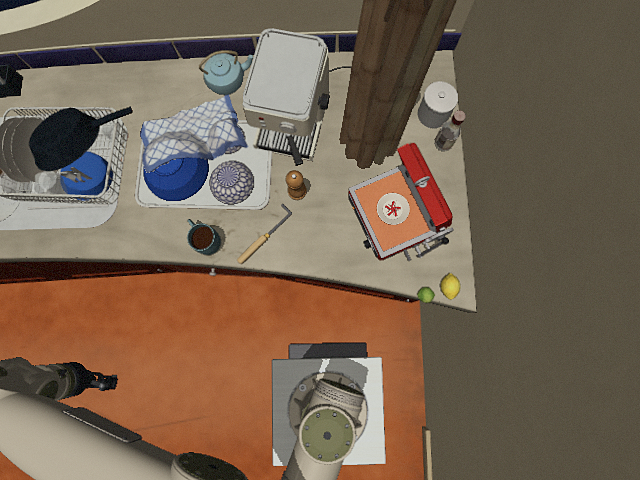

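The side view shows the hook (handle 300–330, 320–357; prong tip about 265,300), the oven with its hood up (ring about 308,105) and the pawl knob at about 364,141. The top view shows the hook handle from 240,262 to 268,236, its elbow at about 290,212, and the oven around 400,210. I'll zoom in next.

```bash
python3 - <<'E'
from h import *
s=cv2.imread('pics/side0.png');t=cv2.imread('pics/top0.png')
f=lambda im,x,y,w,h,k:cv2.resize(im[y:y+h,x:x+w],None,fx=k,fy=k,interpolation=cv2.INTER_CUBIC)
cv2.imwrite('pics/a.png',np.hstack([f(s,250,90,130,150,4),np.zeros((600,0,3),np.uint8)]))
cv2.imwrite('pics/b.png',f(t,335,135,130,130,4.6))
cv2.imwrite('pics/c.png',np.hstack([f(s,255,285,85,80,4.5),f(t,230,195,80,80,4.5)]))
E
```

```text
(no output)
```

View pics/a.png

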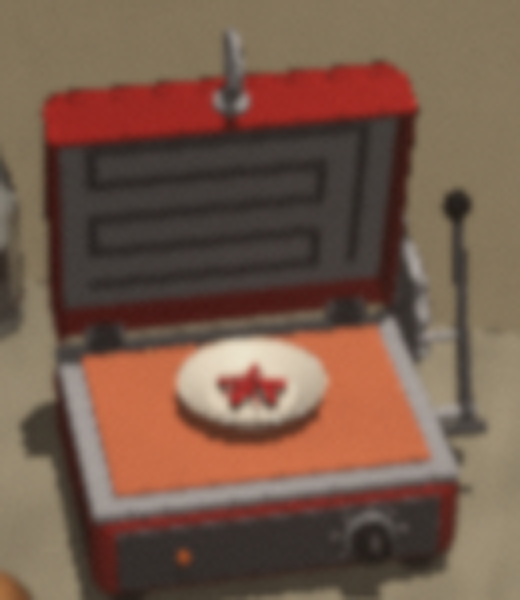

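View pics/b.png

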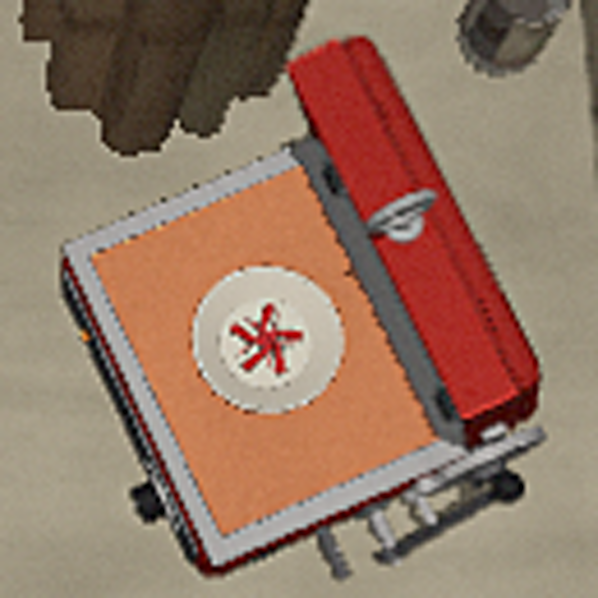

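View pics/c.png

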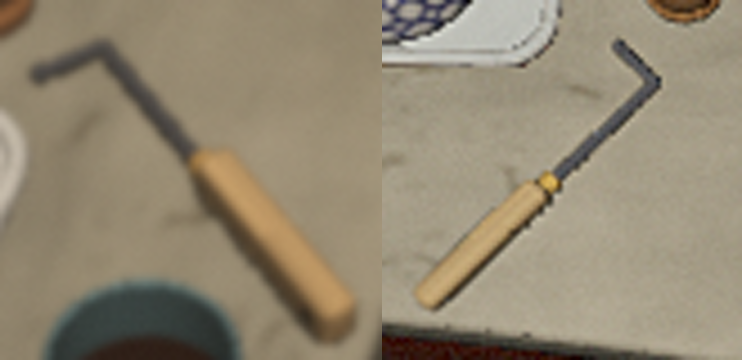

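Crop a gives the pawl knob at side px (364,141) and the ring centre at about (308,106). Crop b gives the knob at top px (445.5,240.5) and the ring at about (422.5,181). Crop c gives the hook elbow at side (278,296) / top (291,213), with prong tips at (263,302) / (283,205).

```bash
python3 - <<'E'
from h import *
s=cam('side');t=cam('top')
A=lambda x,y:(250+(x+.5)/4-.5,90+(y+.5)/4-.5)
B=lambda x,y:(335+(x+.5)/4.6-.5,135+(y+.5)/4.6-.5)
C=lambda x,y:(255+(x+.5)/4.5-.5,285+(y+.5)/4.5-.5)
D=lambda x,y:(230+(x-382)/4.5-.5,195+(y+.5)/4.5-.5)
pts={'knob':(A(457,204),B(509,486)),'ring':(A(233,66),B(403,213)),'rimFR':(A(457,478),B(211,563)),'rimFL':(A(97,520),B(65,246)),
'elbow':(C(103,48),D(657,82)),'tip':(C(38,75),D(619,44)),'hend':(C(333,320),D(430,297)),'collar':(C(200,158),D(548,183))}
P={}
for k,(a,b) in pts.items():
    p,e=tri(s,a,t,b); P[k]=p; print(k,np.round(p*1e3,1),'gap',round(e*1e3,1))
d=P['rimFL']-P['rimFR']; print('front width',np.linalg.norm(d[:2]),'oven y yaw',np.degrees(np.arctan2(d[1],d[0])))
# hook from plane casts in the top view: rod axis at z 4.5, handle mask centroid line
im=t['image']; hsv=cv2.cvtColor(im,cv2.COLOR_BGR2HSV)
m=cv2.inRange(hsv,(8,80,120),(28,255,255)); r=np.zeros_like(m); r[225:270,235:275]=m[225:270,235:275]
n,l,st,ce=cv2.connectedComponentsWithStats(r); i=1+st[1:,4].argmax()
ys,xs=np.nonzero(l==i); w=np.array([plane(t,(x,y),.020)[:2] for x,y in zip(xs,ys)])
c=w.mean(0); u=np.linalg.svd(w-c)[2][0]; u*=np.sign(u[0]); q=(w-c)@u; v=(w-c)@[-u[1],u[0]]
print('handle',c*1e3,'yaw',np.degrees(np.arctan2(u[1],u[0])),q.min(),q.max(),v.min(),v.max())
el=plane(t,pts['elbow'][1],.0045)[:2]; ti=plane(t,pts['tip'][1],.0045)[:2]
hs=plane(s,pts['elbow'][0],.0045)[:2];ts=plane(s,pts['tip'][0],.0045)[:2]
print('elbow',el*1e3,hs*1e3,'tip',ti*1e3,ts*1e3)
E
```

```text
knob [ 456.8 -328.9  168.7] gap 0.5
ring [ 585.  -251.8  290.5] gap 0.2
rimFR [ 430.  -164.6   74.3] gap 1.4
rimFL [635.7 -81.6  74. ] gap 2.0
elbow [584.5  94.9   1.5] gap 0.6
tip [611.1 120.4   2.9] gap 1.4
hend [440.2 247.4   8.4] gap 0.1
collar [516.5 167.9  12.4] gap 3.7
front width 0.22178583531799334 oven y yaw 21.960135559488453
handle [476.10546447 209.42628837] yaw -46.40647387378955 -0.05930990684764145 0.06245692422080487 -0.009236661023003905 0.009452349066914983
elbow [584.10311339  94.68385762] [583.35207925  97.86217138] tip [611.47286095 120.34099926] [609.88538387 122.06126771]
```

```bash
python3 - <<'E'
from h import *
from scipy.optimize import least_squares
s=cam('side');t=cam('top')
print('cup',plane(t,(203,237),.094),'mill',plane(t,(294,178),.16))
for n,c,box in(('top',t,(345,160,440,262)),('side',s,(262,165,365,222))):
    hsv=cv2.cvtColor(c['image'],cv2.COLOR_BGR2HSV); m=cv2.inRange(hsv,(5,110,120),(16,255,255)); r=np.zeros_like(m)
    x0,y0,x1,y1=box; r[y0:y1,x0:x1]=m[y0:y1,x0:x1]
    k,l,st,ce=cv2.connectedComponentsWithStats(r); i=1+st[1:,4].argmax()
    cn=max(cv2.findContours((l==i).astype(np.uint8),0,cv2.CHAIN_APPROX_NONE)[0],key=cv2.contourArea)[:,0]
    w=np.array([plane(c,p,.085)[:2]*1e3 for p in cn.astype(float)],np.float32)
    print(n,st[i],cv2.minAreaRect(w))
    # front edge & sides by line fits: rotate by rough yaw
    for it in range(1):
        a=np.radians(-69); R=np.array([[np.cos(a),np.sin(a)],[-np.sin(a),np.cos(a)]]); o=w@R.T
        for nm,ax,sg in(('front',0,-1),('left',1,1),('right',1,-1)):
            v=o[:,ax]*sg; oth=o[:,1-ax]; mid=np.abs(oth-np.median(oth))<60; sel=mid&(v>np.percentile(v,98)-15)
            pf=np.polyfit(oth[sel],o[sel,ax],1); print(nm,sel.sum(),'slope deg',np.degrees(np.arctan(pf[0])),'at mid',np.polyval(pf,np.median(oth)))
E
```

```text
cup [0.49796692 0.33898802 0.094     ] mill [0.64374937 0.0724713  0.16      ]
top [ 355  171   75   80 2524] ((564.2904663085938, -201.6901092529297), (195.4377899169922, 148.11695861816406), 22.510719299316406)
front 37 slope deg -1.7128489297310838 at mid 317.6932556987248
left 37 slope deg 1.663496210568609 at mid 550.5175530424315
right 38 slope deg 1.5059626066099867 at mid 358.5970574022541
side [ 270  171   87   43 1927] ((565.1563110351562, -200.47300720214844), (195.4825439453125, 154.31871032714844), 22.375526428222656)
front 49 slope deg -1.6330347569599342 at mid 314.4023829849059
left 30 slope deg 2.216562290936369 at mid 551.0914163703617
right 31 slope deg -1.8292499898536774 at mid 360.3817277013683
```

Call:
send_rows --increments '[{"dx": 1.5,"dy": -1.5,"dz": 0,"roll": -1,"claw": 1},{"dx": 3.5,"dy": -3.5,"dz": 0,"roll": -2,"claw": 1},{"dx": 5.3,"dy": -5.3,"dz": 0,"roll": -3,"claw": 1},{"dx": 7.1,"dy": -7.1,"dz": 0,"roll": -4.16,"claw": 1},{"dx": 8.9,"dy": -8.9,"dz": 0,"roll": -4.16,"claw": 0.6}]'

```text
clock: 0.92
tcp_pos: [0.3464, 0.3442, 0.2315]
orientation: [0.0, 0.395, 0.919, 0.0]
wrist_force: [0.7, -0.2, -0.7]
finger_gap: 0.0701
grip_force: 0.0
```

Call:
send_rows --increments '[{"dx": 1.7,"dy": -1.7,"dz": -0.5,"roll": 0,"claw": 0.5},{"dx": 3.4,"dy": -3.5,"dz": -1,"roll": 0,"claw": 0.4},{"dx": 5.0,"dy": -5.2,"dz": -2,"roll": 0,"claw": 0.3},{"dx": 5.6,"dy": -5.8,"dz": -3.5,"roll": 0,"claw": 0.3},{"dx": 5.6,"dy": -5.8,"dz": -5,"roll": 0,"claw": 0.3}]'

```text
clock: 1.55
tcp_pos: [0.4871, 0.199, 0.1054]
orientation: [0.001, 0.396, 0.918, 0.0]
wrist_force: [-0.3, -0.3, 0.2]
finger_gap: 0.0559
grip_force: 0.0
```

```bash
python3 - <<'E'
from h import *
s=get_state(); print(s['tcp_pos'],s['orientation'],s['finger_gap'],s['joint_pos'])
E
```

```text
[0.48714343 0.19895008 0.10538602] [6.77803876e-04 3.95957260e-01 9.18268604e-01 3.98607187e-04] 0.05585950746596879 [ 2.35203879e-01  2.91905083e-01 -3.03627892e-01  9.73700329e-01
 -1.73737886e-04  1.04942417e+00]
```

Call:
send_rows --increments '[{"dx": 0.17,"dy": -0.23,"dz": -1.2,"roll": 0,"claw": 0.3},{"dx": 0.17,"dy": -0.23,"dz": -2.4,"roll": 0,"claw": 0.3},{"dx": 0.17,"dy": -0.23,"dz": -3.3,"roll": 0,"claw": 0.3},{"dx": 0.17,"dy": -0.23,"dz": -3.8,"roll": 0,"claw": 0.3},{"dx": 0.17,"dy": -0.23,"dz": -4.0,"roll": 0,"claw": 0.3}]'

```text
clock: 2.17
tcp_pos: [0.4893, 0.1949, 0.0059]
orientation: [-0.0, 0.394, 0.919, -0.0]
wrist_force: [-0.2, -0.3, 0.4]
finger_gap: 0.055
grip_force: 0.0
```

Call:
send_rows --grip_force 60 --increments '[{"dx": 0,"dy": 0,"dz": 0,"roll": 0,"claw": -0.4},{"dx": 0,"dy": 0,"dz": 0,"roll": 0,"claw": -1},{"dx": 0,"dy": 0,"dz": 0,"roll": 0,"claw": -1},{"dx": 0,"dy": 0,"dz": 0,"roll": 0,"claw": -1},{"dx": 0,"dy": 0,"dz": 0,"roll": 0,"claw": -1}]'

```text
clock: 2.8
tcp_pos: [0.4905, 0.1952, 0.0075]
orientation: [0.001, 0.394, 0.919, 0.001]
wrist_force: [-1.5, -0.4, 5.9]
finger_gap: 0.019
grip_force: 60.6
```

Call:
send_rows --increments '[{"dx": 0,"dy": 0,"dz": 0.8,"roll": 0,"claw": -1},{"dx": 0,"dy": 0,"dz": 2,"roll": 0,"claw": -1},{"dx": 0,"dy": 0,"dz": 4,"roll": 0,"claw": -1},{"dx": 0,"dy": 0,"dz": 6,"roll": -1,"claw": -1},{"dx": 0,"dy": 0,"dz": 8,"roll": -2,"claw": -1}]'

```text
clock: 3.42
tcp_pos: [0.489, 0.1948, 0.2077]
orientation: [-0.0, 0.52, 0.854, -0.0]
wrist_force: [1.1, -0.0, -1.4]
finger_gap: 0.0186
grip_force: 59.8
```

Call:
send_rows --increments '[{"dx": 0,"dy": 0,"dz": 0,"roll": -0.6,"claw": -1},{"dx": 0,"dy": 0,"dz": 0,"roll": -0.6,"claw": -1},{"dx": 0,"dy": 0,"dz": 0,"roll": -0.6,"claw": -1},{"dx": 0,"dy": 0,"dz": 0,"roll": -0.6,"claw": -1},{"dx": 0,"dy": 0,"dz": 0,"roll": -0.6,"claw": -1}]'

```text
clock: 4.05
tcp_pos: [0.4892, 0.1948, 0.2057]
orientation: [-0.0, 0.554, 0.833, -0.0]
wrist_force: [-0.3, -0.5, -1.8]
finger_gap: 0.0187
grip_force: 59.8
```

```bash
python3 - <<'E'
from h import *
f=lambda im,x,y,w,h,k:cv2.resize(im[y:y+h,x:x+w],None,fx=k,fy=k,interpolation=cv2.INTER_CUBIC)
s=cam('side');t=cam('top'); st=get_state(); print(st['tcp_pos'],st['orientation'])
p=st['tcp_pos']; g=p+np.array([.0,-.1,0])
a=proj(s,p)[0];b=proj(t,p)[0]; print(a,b)
ax,ay=int(a[0])-70,int(a[1])-90; bx,by=int(b[0])-30,int(b[1])-75
print(ax,ay,bx,by)
cv2.imwrite('pics/d.png',np.hstack([f(s['image'],ax,ay,100,120,4),f(t['image'],bx,by,100,120,4)]))
E
```

```text
[0.48938697 0.19486631 0.20596983] [-2.00353943e-04  5.53635059e-01  8.32759351e-01 -2.13505441e-04]
[308.88518719 260.97059414] [246.40662676 230.59859515]
238 170 216 155
```

View pics/d.png

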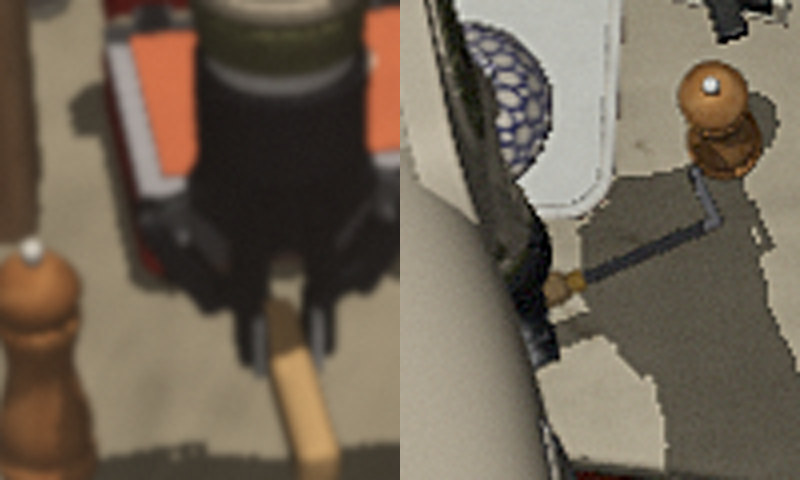

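The crop shows the handle held between the fingers. In the top view the elbow is at about px (294.4,210.5), the tip at (290,198) and the collar at (259,225). The side view of the rod is blocked by the gripper.

```bash
cat >> h.py <<'E'
EX=np.array([.3827,-.9239]);EY=np.array([.9239,.3827])
def uv(p): return np.array([p[:2]@EX*1e3-410.2,p[:2]@EY*1e3-444.3])   # oven x,y mm
def world(x,y): return (EX*(x+410.2)+EY*(y+444.3))
E
python3 - <<'E'
from h import *
t=cam('top'); st=get_state(); p=st['tcp_pos']
c=plane(t,(258.5,224.8),p[2]); e=plane(t,(294,210.1),p[2]-.002); ti=plane(t,(289.8,197.6),p[2]-.002)
d=(e-c)[:2]; print(c,e,ti,'yaw',np.degrees(np.arctan2(d[1],d[0])),np.linalg.norm(d),np.degrees(np.arctan2(*(ti-e)[1::-1])))
print('elbow-tcp oven axes',uv(e)-uv(p),'tip-tcp',uv(ti)-uv(p)); print('tcp oven',uv(p))
d=(e-p)[:2]; print(np.degrees(np.arctan2(d[1],d[0])))
E
```

```text
[0.50393549 0.16328814 0.20608061] [0.54126503 0.07043072 0.20408061] [0.57550186 0.08111829 0.20408061] yaw -68.0994184389474 0.10007994719742412 17.33658468970859
elbow-tcp oven axes [134.81924433   0.23286178] tip-tcp [138.04743199  35.95440531]
tcp oven [-402.94805776   82.49573593]
-67.40060977289694
```

Call:
send_rows --increments '[{"dx": -0.5,"dy": -1.3,"dz": 0,"roll": 0,"claw": -1},{"dx": -1.3,"dy": -3.3,"dz": 0,"roll": 0,"claw": -1},{"dx": -2.1,"dy": -5.4,"dz": 0,"roll": 0,"claw": -1},{"dx": -2.9,"dy": -7.5,"dz": 0,"roll": 0,"claw": -1},{"dx": -3.7,"dy": -9.6,"dz": 0,"roll": 0,"claw": -1}]'

```text
clock: 4.82
tcp_pos: [0.3963, -0.0465, 0.2065]
orientation: [0.001, 0.553, 0.833, 0.0]
wrist_force: [0.8, -0.9, -0.9]
finger_gap: 0.0187
grip_force: 59.7
```

Call:
send_rows --increments '[{"dx": -0.74,"dy": -1.9,"dz": 0,"roll": 0,"claw": -1},{"dx": -1.1,"dy": -3.8,"dz": 0,"roll": 0,"claw": -1},{"dx": -1.5,"dy": -5.7,"dz": 0,"roll": 0,"claw": -1},{"dx": -1.8,"dy": -7.3,"dz": 0,"roll": 0,"claw": -1},{"dx": -1.89,"dy": -8.0,"dz": 0,"roll": 0,"claw": -1}]'

```text
clock: 5.45
tcp_pos: [0.3494, -0.247, 0.2064]
orientation: [0.0, 0.555, 0.832, -0.0]
wrist_force: [0.6, 0.5, -1.3]
finger_gap: 0.0186
grip_force: 59.7
```

```bash
python3 - <<'E'
from h import *
s=get_state(); print(s['tcp_pos'],s['orientation'],uv(s['tcp_pos']),s['joint_pos'])
t=cam('top');f=lambda im,x,y,w,h,k:cv2.resize(im[y:y+h,x:x+w],None,fx=k,fy=k,interpolation=cv2.INTER_CUBIC)
sd=cam('side')
cv2.imwrite('pics/e.png',np.hstack([f(sd['image'],310,110,110,130,3.6),f(t['image'],360,200,110,130,3.6)]))
E
```

```text
[ 0.34935498 -0.24700664  0.20639619] [ 2.63359106e-04  5.54815810e-01  8.31973164e-01 -3.95334774e-05] [ -48.29241506 -216.06037998] [-8.03543526e-01  3.89155780e-02 -3.50957134e-01  1.18039217e+00
  3.53410391e-05  3.72739653e-01]
```

View pics/e.png

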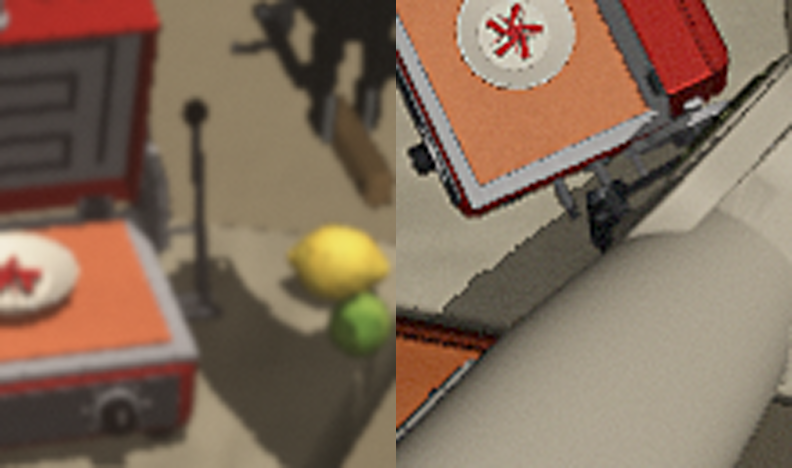

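The side crop shows the prong tip at about px (376,123), the elbow at about (384,113) and the pawl knob at about (364.4,141). The top view is covered by the arm.

```bash
python3 - <<'E'
from h import *
s=cam('side'); p=get_state()['tcp_pos']
for k,(x,y) in {'tip':(240,46),'elb':(268,10)}.items():
    q=plane(s,(310+x/3.6-.4,110+y/3.6-.4),p[2]-.002); print(k,uv(q))
# where prong should appear
w=[np.r_[world(*(uv(p)+d)),p[2]-.002] for d in ([136,0],[136,40])]
print((proj(s,w)-[309.6,109.6])*3.6)
E
```

```text
tip [  91.88977493 -185.42250254]
elb [ 140.10161698 -219.91754836]
[[-2171.05777538 -1448.81840221]
 [-2519.47291107 -1475.22777921]]
```

```bash
sed -i 's/return (EX\*(x+410.2)+EY\*(y+444.3))/return (EX*(x+410.2)+EY*(y+444.3))\/1e3/' h.py; python3 - <<'E'
from h import *
s=cam('side'); p=get_state()['tcp_pos']
w=[np.r_[world(*(uv(p)+d)),p[2]-.002] for d in ([136,0],[136,20],[136,40],[100,0])]
print((proj(s,w)-[309.6,109.6])*3.6)
# knob lever check
print((proj(s,[np.r_[world(68.5,-148),.169]])-[309.6,109.6])*3.6)
E
```

```text
[[282.35725923  46.41860031]
 [255.15486751  49.15123256]
 [227.85378954  51.88718166]
 [296.9549755   70.95368794]]
[[194.83411456 111.21751201]]
```

Call:
send_rows --increments '[{"dx": 0,"dy": 0,"dz": -0.8,"roll": 0,"claw": -1},{"dx": 0,"dy": 0,"dz": -1.6,"roll": 0,"claw": -1},{"dx": 0,"dy": 0,"dz": -2.12,"roll": 0,"claw": -1},{"dx": 0.4,"dy": 0.17,"dz": -2.12,"roll": 0,"claw": -1},{"dx": 0.8,"dy": 0.33,"dz": -2.12,"roll": 0,"claw": -1}]'

```text
clock: 6.28
tcp_pos: [0.371, -0.2365, 0.154]
orientation: [0.001, 0.554, 0.833, 0.0]
wrist_force: [0.5, -0.7, -1.5]
finger_gap: 0.0187
grip_force: 59.7
```

Call:
send_rows --increments '[{"dx": 0.3,"dy": 0.12,"dz": 0,"roll": 0,"claw": -1},{"dx": 0.6,"dy": 0.25,"dz": 0,"roll": 0,"claw": -1},{"dx": 0.83,"dy": 0.34,"dz": 0,"roll": 0,"claw": -1},{"dx": 0.83,"dy": 0.34,"dz": 0,"roll": 0,"claw": -1},{"dx": 0.83,"dy": 0.34,"dz": 0,"roll": 0,"claw": -1}]'

```text
clock: 6.9
tcp_pos: [0.3903, -0.2283, 0.1533]
orientation: [-0.0, 0.554, 0.833, -0.0]
wrist_force: [0.2, -0.1, -1.2]
finger_gap: 0.0187
grip_force: 59.7
```

```bash
python3 - <<'E'
from h import *
s=get_state(); p=s['tcp_pos'];print(p,s['orientation'],uv(p),s['wrist_force'])
sd=cam('side')
w=[np.r_[world(*(uv(p)+d)),p[2]-.002] for d in ([136,0],[136,35])]
print((proj(sd,w)-[329.6,119.6])*6)
cv2.imwrite('pics/f.png',cv2.resize(sd['image'][120:220,330:430],None,fx=6,fy=6,interpolation=cv2.INTER_CUBIC))
E
```

```text
[ 0.39033807 -0.22832255  0.15326621] [-1.33782768e-04  5.53782553e-01  8.32661315e-01 -5.09003196e-06] [ -49.87042046 -171.04569746] [ 0.19701577 -0.0591417  -1.17521858]
[[243.99728643 135.74048002]
 [165.67732635 143.90773933]]
```

View pics/f.png

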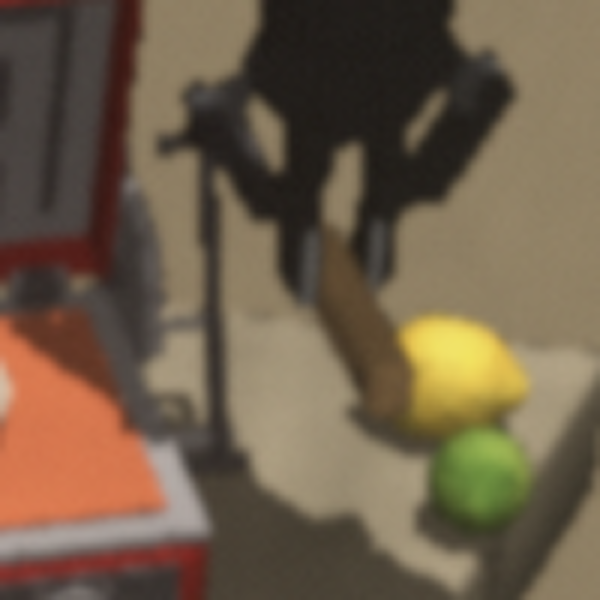

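The crop shows the prong tip at about (168,143), past the far side of the lever just under the knob, as predicted. Next I pull toward the oven's front.

Call:
send_rows --increments '[{"dx": -0.2,"dy": 0.5,"dz": 0,"roll": 0,"claw": -1},{"dx": -0.4,"dy": 1.0,"dz": 0,"roll": 0,"claw": -1},{"dx": -0.62,"dy": 1.5,"dz": 0,"roll": 0,"claw": -1},{"dx": -0.83,"dy": 2.0,"dz": 0,"roll": 0,"claw": -1},{"dx": -1.04,"dy": 2.5,"dz": 0,"roll": 0,"claw": -1}]'

```text
clock: 7.58
tcp_pos: [0.364, -0.1648, 0.1534]
orientation: [0.0, 0.554, 0.833, 0.0]
wrist_force: [-0.2, 0.1, -1.4]
finger_gap: 0.0185
grip_force: 59.7
```

Call:
send_rows --increments '[{"dx": -0.21,"dy": 0.5,"dz": 0,"roll": 0,"claw": -1},{"dx": -0.31,"dy": 0.75,"dz": 0,"roll": 0,"claw": -1},{"dx": -0.31,"dy": 0.75,"dz": 0,"roll": 0,"claw": -1},{"dx": -0.31,"dy": 0.75,"dz": 0,"roll": 0,"claw": -1},{"dx": -0.31,"dy": 0.75,"dz": 0,"roll": 0,"claw": -1}]'

```text
clock: 8.2
tcp_pos: [0.357, -0.1475, 0.1533]
orientation: [0.0, 0.554, 0.833, -0.0]
wrist_force: [-0.2, 0.2, -0.7]
finger_gap: 0.0185
grip_force: 59.7
```

```bash
python3 - <<'E'
from h import *
s=get_state(); p=s['tcp_pos'];print(p,uv(p),s['wrist_force'])
sd=cam('side')
for a in (0,.95):
    th=np.radians(20)-a; k=np.r_[world(22+136*np.sin(th),-148),.041+.136*np.cos(th)]; print((proj(sd,[k])-[249.6,89.6])*3.75)
w=[np.r_[world(*(uv(p)+d)),p[2]-.002] for d in ([136,0],[136,35])]
print((proj(sd,w)-[249.6,89.6])*3.75)
cv2.imwrite('pics/g.png',cv2.resize(sd['image'][90:240,250:430],None,fx=3.75,fy=3.75,interpolation=cv2.INTER_CUBIC))
E
```

```text
[ 0.35700754 -0.14747509  0.15330981] [-137.32097404 -170.89944789] [-0.21561063  0.23991367 -0.73968342]
[[427.93257453 191.10112692]]
[[475.08942981 307.5990775 ]]
[[486.57456119 263.0233788 ]
 [435.57882905 268.58730498]]
```

View pics/g.png

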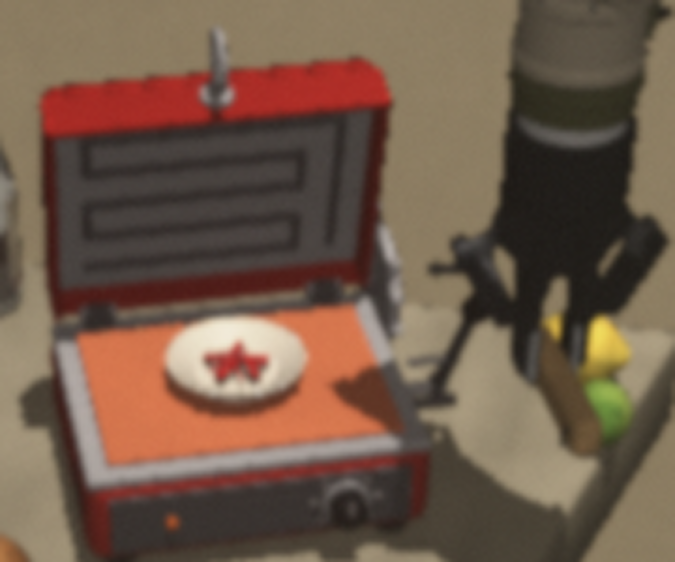

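The pawl has been thrown: its lever now runs from about (435,390) to (475,310), and the hood is still up. The prong tip at (437,268) matches my prediction. Next I check the ring location against both views.

```bash
python3 - <<'E'
from h import *
sd=cam('side');t=cam('top')
for hd in (1.22,1.27,1.314,1.36):
    f=hd+np.arctan2(14,206); c=np.array([85-206*np.cos(f),90+206*np.sin(f)])
    a=np.arange(0,2*np.pi,np.pi/2)+np.pi-f   # radial, tangential..
    W=[np.r_[world(c[0],0),c[1]/1e3]]+[np.r_[world(c[0]+21*np.cos(b),0),(c[1]+21*np.sin(b))/1e3] for b in a]
    print(hd,c.round(1),'side(g)',((proj(sd,W)-[249.6,89.6])*3.75).round().astype(int).tolist(),'top(b)',((proj(t,W)-[334.6,134.6])*4.6).round().astype(int).tolist())
im=t['image']; cv2.imwrite('pics/i.png',np.hstack([cv2.resize(im[160:200,400:445],None,fx=8,fy=8,interpolation=cv2.INTER_CUBIC),cv2.resize(sd['image'][90:130,285:330],None,fx=8,fy=8,interpolation=cv2.INTER_CUBIC)]))
E
```

```text
1.22 [ 27.5 287.8] side(g) [[224, 80], [225, 54], [230, 103], [222, 105], [218, 56]] top(b) [[371, 228], [367, 220], [335, 245], [374, 235], [406, 210]]
1.27 [ 37.4 290.4] side(g) [[221, 69], [222, 42], [227, 91], [220, 95], [215, 47]] top(b) [[388, 219], [387, 211], [352, 236], [389, 227], [424, 201]]
1.314 [ 46.3 292.3] side(g) [[218, 59], [219, 32], [224, 80], [218, 86], [212, 39]] top(b) [[404, 211], [404, 202], [368, 229], [403, 220], [439, 194]]
1.36 [ 55.7 293.9] side(g) [[216, 50], [216, 22], [222, 70], [215, 78], [210, 31]] top(b) [[420, 204], [423, 194], [384, 221], [417, 214], [455, 187]]
```

View pics/i.png

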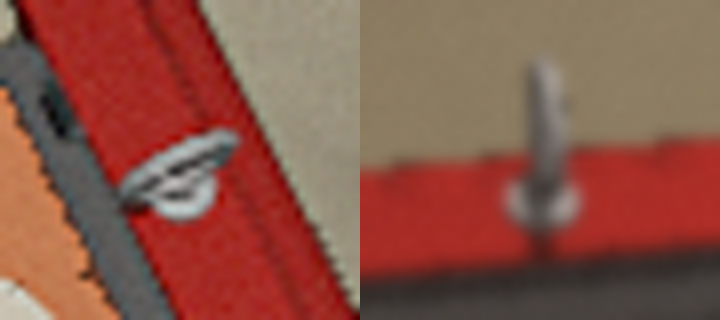

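Call:
send_rows --increments '[{"dx": 0,"dy": 0,"dz": 1.2,"roll": 0,"claw": -1},{"dx": 0,"dy": 0,"dz": 3.2,"roll": 0,"claw": -1},{"dx": 0.3,"dy": 0,"dz": 5.0,"roll": 0,"claw": -1},{"dx": 1.8,"dy": -0.2,"dz": 5.63,"roll": 0,"claw": -1},{"dx": 3.4,"dy": -0.35,"dz": 5.63,"roll": 0,"claw": -1}]'

```text
clock: 8.98
tcp_pos: [0.4436, -0.1567, 0.2962]
orientation: [0.002, 0.554, 0.832, 0.0]
wrist_force: [-0.3, -0.4, -0.9]
finger_gap: 0.0182
grip_force: 59.8
```

Call:
send_rows --increments '[{"dx": 0.7,"dy": -0.05,"dz": 0,"roll": 0,"claw": -1},{"dx": 0.7,"dy": -0.05,"dz": 0,"roll": 0,"claw": -1},{"dx": 0.7,"dy": -0.05,"dz": 0,"roll": 0,"claw": -1},{"dx": 0.7,"dy": -0.05,"dz": 0,"roll": 0,"claw": -1},{"dx": 0.7,"dy": -0.05,"dz": 0,"roll": 0,"claw": -1}]'

```text
clock: 9.6
tcp_pos: [0.4587, -0.1571, 0.2944]
orientation: [0.0, 0.554, 0.833, 0.0]
wrist_force: [-0.0, 0.7, -1.2]
finger_gap: 0.0183
grip_force: 59.7
```

```bash
python3 - <<'E'
from h import *
s=get_state(); p=s['tcp_pos'];print(p,s['orientation'],uv(p),s['wrist_force'])
sd=cam('side');t=cam('top')
w=[np.r_[world(*(uv(p)+d)),p[2]-.002] for d in ([136,0],[136,35],[100,0])]
print((proj(sd,w)-[274.6,74.6])*5,(proj(t,w)-[384.6,149.6])*5)
cv2.imwrite('pics/j.png',np.hstack([cv2.resize(c['image'][y:y+80,x:x+75],None,fx=5,fy=5,interpolation=cv2.INTER_CUBIC) for c,x,y in((sd,275,75),(t,385,150))]))
E
```

```text
[ 0.45872775 -0.15711409  0.29436712] [2.04254145e-04 5.53929411e-01 8.32563610e-01 3.69707599e-05] [-89.48717932 -80.60899487] [-0.03486647  0.74243448 -1.15454976]
[[332.46342342 138.54897201]
 [260.50512505 145.20407908]
 [349.73592876 173.31887976]] [[262.49491954 300.04383672]
 [230.41797366 236.45085604]
 [196.45792111 329.30207095]]
```

View pics/j.png

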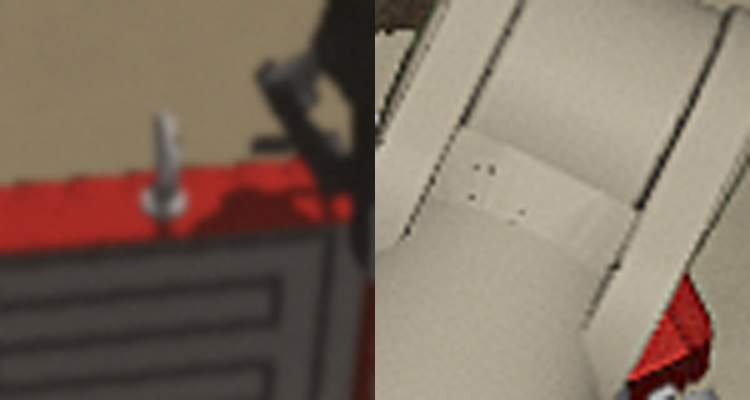

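The prong tip at (262,144) matches the prediction and lines up with the ring's hole centre at about (166,153). That view was picture 11, one more than the 10 allowed, so I'll view no more and work from numbers only. Now I insert the prong.

Call:
send_rows --increments '[{"dx": 0.4,"dy": 0.17,"dz": 0,"roll": 0,"claw": -1},{"dx": 0.8,"dy": 0.33,"dz": 0,"roll": 0,"claw": -1},{"dx": 1.2,"dy": 0.5,"dz": 0,"roll": 0,"claw": -1},{"dx": 1.6,"dy": 0.66,"dz": 0,"roll": 0,"claw": -1},{"dx": 2.0,"dy": 0.83,"dz": 0,"roll": 0,"claw": -1}]'

```text
clock: 10.32
tcp_pos: [0.5101, -0.1359, 0.2939]
orientation: [-0.0, 0.554, 0.833, 0.0]
wrist_force: [0.1, 0.1, -2.0]
finger_gap: 0.0189
grip_force: 59.7
```

Call:
send_rows --increments '[{"dx": 0.2,"dy": 0.08,"dz": 0,"roll": 0,"claw": -1},{"dx": 0.33,"dy": 0.14,"dz": 0,"roll": 0,"claw": -1},{"dx": 0.33,"dy": 0.14,"dz": 0,"roll": 0,"claw": -1},{"dx": 0.33,"dy": 0.14,"dz": 0,"roll": 0,"claw": -1},{"dx": 0.33,"dy": 0.14,"dz": 0,"roll": 0,"claw": -1}]'

```text
clock: 10.95
tcp_pos: [0.5173, -0.133, 0.2942]
orientation: [0.0, 0.554, 0.833, 0.0]
wrist_force: [-0.8, 0.7, -1.4]
finger_gap: 0.0185
grip_force: 59.7
```

```bash
python3 - <<'E'
from h import *
s=get_state(); p=s['tcp_pos'];print(p,s['orientation'],uv(p),s['wrist_force'],s['ft_torque'])
sd=cam('side')
# silver/grey pixels above the red hood edge: ring + prong, compare with the background
im=sd['image'][90:116,295:330].astype(int); g=im.sum(2)//3; sat=im.max(2)-im.min(2)
for r in g[::1]: print(' '.join('%3d'%v for v in r))
w=[np.r_[world(*(uv(p)+d)),p[2]-.002] for d in ([136,0],[136,18],[136,35])]; print(proj(sd,w)-[295,90])
E
```

```text
[ 0.51732278 -0.13299781  0.29420032] [1.12765645e-04 5.53882893e-01 8.32594576e-01 1.52512924e-05] [-89.34390023 -17.24374689] [-0.78496107  0.73902422 -1.37093354] [0.01557626 0.04647425 0.02501637]
115 109  94  80  75  83  90  87  81  75  64  55  49  38  32  29  28  28  27  26  27  26  27  27  27  27  26  27  28  26  27  26  29  27  27
114 102  79  66  65  72  78  73  67  63  55  50  47  44  38  34  29  27  28  27  27  24  27  25  27  26  27  26  27  27  25  27  28  27  27
115  98  75  66  69  71  69  63  58  55  50  48  48  55  60  56  41  30  29  28  26  27  28  26  26  26  25  27  27  28  27  28  25  27  27
114  99  72  62  63  62  55  51  50  49  49  48  51  69  88  86  68  43  31  28  28  26  27  26  26  26  27  26  28  26  26  28  28  28  26
115  99  68  52  47  46  42  43  46  48  50  50  53  72 100 105  92  65  40  29  26  27  28  27  25  27  27  27  26  27  26  28  27  29  26
114 103  74  47  36  34  34  37  40  45  50  53  55  75 101 113 108  86  54  32  27  26  25  27  25  27  28  29  27  26  26  27  26  28  27
117 108  87  56  36  31  29  31  37  45  54  57  60  77 103
[... 2122 characters left out ...]
24  26  27  26  27  26  27  33  51  69  80  80  82  82  82
 80  81  81  78  78  77  75  79  86  86  73  58  45  34  30  29  28  29  27  26  27  24  26  26  27  27  29  35  52  71  80  82  82  81  80
 73  76  78  80  77  76  77  84  95  98  81  63  52  42  33  29  28  26  28  27  26  26  26  25  27  25  29  35  54  72  82  82  82  82  78
 60  64  69  72  73  71  74  79  88  90  78  64  59  52  43  35  30  28  27  26  26  26  26  25  26  26  28  36  55  72  82  83  83  83  77
 44  48  54  57  57  57  61  68  72  75  74  70  67  72  71  57  37  30  28  27  26  27  27  26  27  26  28  36  56  75  81  84  82  82  74
[[19.94713318 14.75812821]
 [12.45887468 15.44405889]
 [ 5.35912978 16.09236093]]
```

The prong tip shows at about px (300.5,105.5), just past the ring at about x 308, as predicted, and there is no contact force. Next I compute the arc for closing the hood.

```bash
python3 - <<'E'
from h import *
ph=1.382-.0675*np.arange(21); x=85-206*np.cos(ph); z=90+206*np.sin(ph)
for c in range(4):
    for k in range(1,6):
        i=5*c; d=(x[i+k]-x[i])*EX/25; print(c,k,d.round(2),round((z[i+k]-z[i])/25,2))
    e=5*c+5; print('  end tcp',np.r_[world(x[e]-136,-18),(z[e]+2)/1e3].round(4))
E
```

```text
0 1 [-0.21  0.5 ] -0.12
0 2 [-0.41  0.99] -0.28
0 3 [-0.61  1.47] -0.48
0 4 [-0.8   1.94] -0.71
0 5 [-0.99  2.4 ] -0.97
  end tcp [ 0.4917 -0.0731  0.2701]
1 1 [-0.18  0.44] -0.3
1 2 [-0.35  0.85] -0.62
1 3 [-0.52  1.25] -0.98
1 4 [-0.67  1.62] -1.36
1 5 [-0.81  1.96] -1.77
  end tcp [ 0.4714 -0.024   0.2258]
2 1 [-0.13  0.32] -0.43
2 2 [-0.25  0.61] -0.89
2 3 [-0.36  0.88] -1.37
2 4 [-0.46  1.11] -1.86
2 5 [-0.54  1.31] -2.38
  end tcp [0.4578 0.0088 0.1664]
3 1 [-0.07  0.17] -0.53
3 2 [-0.13  0.31] -1.06
3 3 [-0.17  0.41] -1.61
3 4 [-0.2   0.48] -2.16
3 5 [-0.21  0.51] -2.71
  end tcp [0.4525 0.0215 0.0986]
```

Call:
send_rows --increments '[{"dx": -0.21,"dy": 0.5,"dz": -0.12,"roll": 0,"claw": -1},{"dx": -0.41,"dy": 0.99,"dz": -0.28,"roll": 0,"claw": -1},{"dx": -0.61,"dy": 1.47,"dz": -0.48,"roll": 0,"claw": -1},{"dx": -0.8,"dy": 1.94,"dz": -0.71,"roll": 0,"claw": -1},{"dx": -0.99,"dy": 2.4,"dz": -0.97,"roll": 0,"claw": -1}]'

```text
clock: 11.62
tcp_pos: [0.4923, -0.0718, 0.2694]
orientation: [0.0, 0.554, 0.833, 0.0]
wrist_force: [0.5, -1.0, -2.0]
finger_gap: 0.0187
grip_force: 59.7
```

```bash
cat >> h.py <<'E'
def hood():
    # red area of hood, top row of the red mask left of the gripper in the side view, against model of the front top edge
    sd=cam('side'); hsv=cv2.cvtColor(sd['image'],cv2.COLOR_BGR2HSV)
    m=cv2.inRange(hsv,(0,150,110),(4,255,255))|cv2.inRange(hsv,(174,150,110),(180,255,255))
    cols=range(272,285,3); r=[int(np.nonzero(m[80:260,c])[0].min()+80) if m[80:260,c].any() else -1 for c in cols]
    return list(cols),r
def model(hd):
    sd=cam('side'); 
    P=[]
    for a,h in((176,50),(0,50)): P.append(np.r_[world(85-a*np.cos(hd)+h*np.sin(hd),90),(90+a*np.sin(hd)+h*np.cos(hd))/1e3])
    return proj(sd,P)
E
python3 - <<'E'
from h import *
s=get_state(); p=s['tcp_pos'];print(p,uv(p),s['wrist_force'],s['ft_torque'])
print(hood()); 
for h in(1.31,1.1,1.0): print(h,model(h).round(1).tolist())
im0=cv2.imread('pics/side0.png')
hsv=cv2.cvtColor(im0,cv2.COLOR_BGR2HSV);m=cv2.inRange(hsv,(0,150,110),(4,255,255))|cv2.inRange(hsv,(174,150,110),(180,255,255))
print('start',[int(np.nonzero(m[80:260,c])[0].min()+80) for c in range(272,285,3)])
E
```

```text
[ 0.49232378 -0.0718406   0.26943774] [-155.41416211  -16.93545898] [ 0.46330685 -1.02694636 -1.98776414] [-0.19176454 -0.099377   -0.0215331 ]
([272, 275, 278, 281, 284], [126, 126, 125, 125, 125])
1.31 [[268.0, 108.3], [269.2, 159.2]]
1.1 [[270.2, 117.0], [269.2, 156.7]]
1.0 [[271.3, 122.3], [269.3, 155.8]]
start [113, 113, 112, 112, 112]
```

The hood followed the prong and is now at about 1.0 rad. Next call.

Call:
send_rows --increments '[{"dx": -0.18,"dy": 0.44,"dz": -0.3,"roll": 0,"claw": -1},{"dx": -0.35,"dy": 0.85,"dz": -0.62,"roll": 0,"claw": -1},{"dx": -0.52,"dy": 1.25,"dz": -0.98,"roll": 0,"claw": -1},{"dx": -0.67,"dy": 1.62,"dz": -1.36,"roll": 0,"claw": -1},{"dx": -0.81,"dy": 1.96,"dz": -1.77,"roll": 0,"claw": -1}]'

```text
clock: 12.45
tcp_pos: [0.472, -0.0231, 0.2248]
orientation: [-0.0, 0.554, 0.833, -0.0]
wrist_force: [0.2, 0.8, -1.8]
finger_gap: 0.0184
grip_force: 59.7
```

```bash
python3 - <<'E'
from h import *
s=get_state(); p=s['tcp_pos'];print(p,uv(p),s['wrist_force'],s['ft_torque'])
print(hood()); 
for h in(.8,.7,.6): print(h,model(h).round(1).tolist())
E
```

```text
[ 0.47196928 -0.02306815  0.22476719] [-208.26469068  -17.07576019] [ 0.18063021  0.81064521 -1.79747816] [-0.00633569 -0.00082033  0.0426959 ]
([272, 275, 278, 281, 284], [147, 147, 146, 146, 146])
0.8 [[273.7, 134.6], [269.4, 154.4]]
0.7 [[274.8, 141.6], [269.6, 154.0]]
0.6 [[275.9, 149.0], [269.7, 153.8]]
```

Call:
send_rows --increments '[{"dx": -0.13,"dy": 0.32,"dz": -0.43,"roll": 0,"claw": -1},{"dx": -0.25,"dy": 0.61,"dz": -0.89,"roll": 0,"claw": -1},{"dx": -0.36,"dy": 0.88,"dz": -1.37,"roll": 0,"claw": -1},{"dx": -0.46,"dy": 1.11,"dz": -1.86,"roll": 0,"claw": -1},{"dx": -0.54,"dy": 1.31,"dz": -2.38,"roll": 0,"claw": -1}]'

```text
clock: 13.28
tcp_pos: [0.4586, 0.0094, 0.165]
orientation: [-0.0, 0.554, 0.833, -0.0]
wrist_force: [0.3, -0.0, -2.1]
finger_gap: 0.019
grip_force: 59.7
```

Call:
send_rows --increments '[{"dx": -0.07,"dy": 0.17,"dz": -0.53,"roll": 0,"claw": -1},{"dx": -0.13,"dy": 0.31,"dz": -1.06,"roll": 0,"claw": -1},{"dx": -0.17,"dy": 0.41,"dz": -1.6,"roll": 0,"claw": -1},{"dx": -0.2,"dy": 0.48,"dz": -2.1,"roll": 0,"claw": -1},{"dx": -0.21,"dy": 0.51,"dz": -2.6,"roll": 0,"claw": -1}]'

```text
clock: 13.9
tcp_pos: [0.454, 0.0215, 0.1004]
orientation: [0.0, 0.554, 0.833, 0.0]
wrist_force: [0.6, -0.6, -1.6]
finger_gap: 0.0188
grip_force: 59.7
```

Call:
send_rows --increments '[{"dx": 0,"dy": 0,"dz": 0,"roll": 0,"claw": -1},{"dx": 0,"dy": 0,"dz": 0,"roll": 0,"claw": -1},{"dx": 0,"dy": 0,"dz": 0,"roll": 0,"claw": -1},{"dx": 0,"dy": 0,"dz": 0,"roll": 0,"claw": -1},{"dx": 0,"dy": 0,"dz": 0,"roll": 0,"claw": -1}]'

```text
clock: 14.52
tcp_pos: [0.454, 0.0216, 0.1013]
orientation: [0.0, 0.554, 0.833, 0.0]
wrist_force: [-0.3, -0.3, -0.4]
finger_gap: 0.0188
grip_force: 59.7
```

```bash
python3 - <<'E'
from h import *
s=get_state(); p=s['tcp_pos'];print(p,uv(p),s['wrist_force'],s['ft_torque'])
sd=cam('side'); hsv=cv2.cvtColor(sd['image'],cv2.COLOR_BGR2HSV)
m=cv2.inRange(hsv,(0,150,60),(4,255,255))|cv2.inRange(hsv,(174,150,60),(180,255,255))
for c in range(270,300,6): print(c,[(int(a),int(b)) for a,b in zip(*[np.nonzero(np.diff(np.r_[0,(m[80:260,c]>0).astype(int),0])==k)[0]+80 for k in(1,-1)])])
for h in(0,.04,.1): 
  print(h,proj(sd,[np.r_[world(85-a*np.cos(h)+hh*np.sin(h),60),(90+a*np.sin(h)+hh*np.cos(h))/1e3] for a,hh in((0,50),(176,50),(176,0))]).round(1).tolist())
E
```

```text
[0.45395418 0.02161363 0.10129327] [-256.44056668  -16.62019961] [-0.29156408 -0.30727637 -0.39928683] [ 0.11034335 -0.00109311 -0.05362545]
270 [(161, 199)]
276 [(160, 215), (222, 238)]
282 [(160, 214), (221, 223)]
288 [(159, 213), (220, 222)]
294 [(159, 213), (219, 221)]
0 [[282.7, 155.3], [294.1, 194.3], [294.6, 211.5]]
0.04 [[282.6, 155.0], [293.8, 191.3], [294.5, 209.0]]
0.1 [[282.4, 154.4], [293.5, 186.7], [294.4, 205.3]]
```

The hood's lower edge is at row 213, where the model puts a shut hood (211.5), so it is shut. Now I centre the prong and withdraw it sideways.

Call:
send_rows --increments '[{"dx": 0,"dy": 0,"dz": 0.16,"roll": 0,"claw": -1},{"dx": -0.4,"dy": -0.17,"dz": 0.16,"roll": 0,"claw": -1},{"dx": -0.8,"dy": -0.33,"dz": 0.16,"roll": 0,"claw": -1},{"dx": -1.2,"dy": -0.5,"dz": 0.16,"roll": 0,"claw": -1},{"dx": -1.6,"dy": -0.66,"dz": 0.16,"roll": 0,"claw": -1}]'

```text
clock: 15.2
tcp_pos: [0.4128, 0.0048, 0.1051]
orientation: [-0.0, 0.554, 0.833, -0.0]
wrist_force: [0.6, -0.4, -1.7]
finger_gap: 0.0186
grip_force: 59.7
```

Call:
send_rows --increments '[{"dx": -0.4,"dy": -0.17,"dz": 0,"roll": 0,"claw": -1},{"dx": -0.8,"dy": -0.33,"dz": 0,"roll": 0,"claw": -1},{"dx": -1.0,"dy": -0.41,"dz": 0,"roll": 0,"claw": -1},{"dx": -1.0,"dy": -0.41,"dz": 0,"roll": 0,"claw": -1},{"dx": -1.0,"dy": -0.41,"dz": 0,"roll": 0,"claw": -1}]'

```text
clock: 15.82
tcp_pos: [0.3892, -0.0052, 0.1052]
orientation: [0.0, 0.554, 0.833, 0.0]
wrist_force: [-0.3, 0.6, -1.8]
finger_gap: 0.0186
grip_force: 59.7
```

```bash
python3 - <<'E'
from h import *
s=get_state(); p=s['tcp_pos'];print(p,uv(p),s['wrist_force'],s['ft_torque'])
sd=cam('side'); hsv=cv2.cvtColor(sd['image'],cv2.COLOR_BGR2HSV)
m=cv2.inRange(hsv,(0,150,60),(4,255,255))|cv2.inRange(hsv,(174,150,60),(180,255,255))
for c in range(276,300,6): print(c,[(int(a),int(b)) for a,b in zip(*[np.nonzero(np.diff(np.r_[0,(m[80:260,c]>0).astype(int),0])==k)[0]+80 for k in(1,-1)])])
w=[np.r_[world(*(uv(p)+d)),p[2]-.002] for d in ([136,35],[136,12])]; q=proj(sd,w);print(q, proj(sd,[np.r_[world(-121,0),.104]]))
y,x=q[0].astype(int); x,y=int(q[0][0]),int(q[0][1]); print(sd['image'][y-5:y+7,x-8:x+9].sum(2)//3)
E
```

```text
[ 0.38922524 -0.00515786  0.10520259] [-256.47815892  -86.66871508] [-0.31785246  0.60308376 -1.83800351] [0.03063945 0.0488058  0.0146928 ]
276 [(160, 215), (221, 238)]
282 [(160, 214), (221, 223)]
288 [(159, 213), (220, 222)]
294 [(159, 212), (219, 221)]
[[343.11471    208.738112  ]
 [352.56258831 207.60355102]] [[321.76655406 211.16234169]]
[[ 46  44  45  46  44  45  45  43  44  45  44  45  44  44  45  45  44]
 [ 44  44  44  44  45  43  44  44  44  44  43  45  43  43  44  45  48]
 [ 45  45  43  42  44  44  43  45  45  42  43  43  43  44  44  48  52]
 [ 45  45  44  45  45  44  45  42  43  40  41  43  44  47  51  58  62]
 [ 51  53  54  55  54  49  45  43  40  40  39  45  52  60  63  67  70]
 [ 68  79  81  82  82  73  56  43  39  38  40  52  64  71  73  71  70]
 [ 99 114 121 121 117 104  77  52  40  37  42  57  69  75  72  67  63]
 [125 136 140 138 133 121  92  62  48  43  48  55  63  65  62  55  51]
 [124 127 127 125 119 108  88  68  57  53  53  50  51  51  49  45  41]
 [102  99  98  94  90  85  77  68  63  58  53  47  40  38  37  36  37]
 [ 79  75  75  73  72  67  67  66  64  61  56  48  37  32  32  32  31]
 [ 68  64  63  62  64  64  66  67  68  66  60  50  38  31  29  29  29]]
```

Call:
send_rows --increments '[{"dx": 0,"dy": 0,"dz": 1.2,"roll": 0,"claw": -1},{"dx": 0,"dy": 0,"dz": 2.8,"roll": 0,"claw": -1},{"dx": 0.2,"dy": 0.6,"dz": 4.0,"roll": 0,"claw": -1},{"dx": 1.0,"dy": 2.2,"dz": 4.04,"roll": 0,"claw": -1},{"dx": 1.9,"dy": 4.0,"dz": 4.04,"roll": 0.8,"claw": -1}]'

```text
clock: 16.5
tcp_pos: [0.4376, 0.0958, 0.2069]
orientation: [0.001, 0.506, 0.863, 0.001]
wrist_force: [-0.1, -0.6, -0.9]
finger_gap: 0.0191
grip_force: 59.6
```

Call:
send_rows --increments '[{"dx": 0.8,"dy": 1.6,"dz": 0,"roll": 0.8,"claw": -1},{"dx": 1.6,"dy": 3.0,"dz": 0,"roll": 1.6,"claw": -1},{"dx": 2.1,"dy": 4.0,"dz": 0,"roll": 1.81,"claw": -1},{"dx": 2.1,"dy": 4.0,"dz": 0,"roll": 1.81,"claw": -1},{"dx": 2.1,"dy": 4.0,"dz": 0,"roll": 1.81,"claw": -1}]'

```text
clock: 17.12
tcp_pos: [0.4883, 0.1947, 0.2057]
orientation: [-0.0, 0.394, 0.919, -0.0]
wrist_force: [-0.5, 1.2, -2.0]
finger_gap: 0.0187
grip_force: 59.7
```

Call:
send_rows --increments '[{"dx": 0,"dy": 0,"dz": -1.6,"roll": 0,"claw": -1},{"dx": 0,"dy": 0,"dz": -3.4,"roll": 0,"claw": -1},{"dx": 0,"dy": 0,"dz": -5.2,"roll": 0,"claw": -1},{"dx": 0,"dy": 0,"dz": -6.6,"roll": 0,"claw": -1},{"dx": 0,"dy": 0,"dz": -7.3,"roll": 0,"claw": -1}]'

```text
clock: 17.75
tcp_pos: [0.4869, 0.1934, 0.0217]
orientation: [-0.001, 0.394, 0.919, -0.001]
wrist_force: [-0.2, -0.1, -1.2]
finger_gap: 0.0187
grip_force: 59.7
```

Call:
send_rows --increments '[{"dx": 0,"dy": 0,"dz": -0.2,"roll": 0,"claw": -1},{"dx": 0,"dy": 0,"dz": -0.35,"roll": 0,"claw": -1},{"dx": 0,"dy": 0,"dz": -0.5,"roll": 0,"claw": -1},{"dx": 0,"dy": 0,"dz": -0.58,"roll": 0,"claw": -1},{"dx": 0,"dy": 0,"dz": -0.58,"roll": 0,"claw": -1}]'

```text
clock: 18.38
tcp_pos: [0.4889, 0.195, 0.0093]
orientation: [0.0, 0.394, 0.919, 0.0]
wrist_force: [0.8, -0.5, -1.3]
finger_gap: 0.0187
grip_force: 59.7
```

Call:
send_rows --increments '[{"dx": 0,"dy": 0,"dz": -0.04,"roll": 0,"claw": -1},{"dx": 0,"dy": 0,"dz": -0.06,"roll": 0,"claw": -1},{"dx": 0,"dy": 0,"dz": -0.08,"roll": 0,"claw": -1},{"dx": 0,"dy": 0,"dz": -0.08,"roll": 0,"claw": -1},{"dx": 0,"dy": 0,"dz": -0.08,"roll": 0,"claw": -1}]'

```text
clock: 19.0
tcp_pos: [0.4888, 0.195, 0.0074]
orientation: [0.0, 0.394, 0.919, 0.0]
wrist_force: [-2.5, -1.0, 5.4]
finger_gap: 0.0185
grip_force: 60.5
```

Contact force is +5.4 N, so the hook is on the counter. I open gently and rise.

Call:
send_rows --grip_force 20 --increments '[{"dx": 0,"dy": 0,"dz": 0,"roll": 0,"claw": -0.5},{"dx": 0,"dy": 0,"dz": 0.05,"roll": 0,"claw": -0.2},{"dx": 0,"dy": 0,"dz": 0.1,"roll": 0,"claw": 0.1},{"dx": 0,"dy": 0,"dz": 0.1,"roll": 0,"claw": 0.3},{"dx": 0,"dy": 0,"dz": 0.1,"roll": 0,"claw": 0.3}]'

```text
clock: 19.62
tcp_pos: [0.4888, 0.1949, 0.0096]
orientation: [0.0, 0.394, 0.919, 0.0]
wrist_force: [-0.1, 1.1, -0.4]
finger_gap: 0.0551
grip_force: 0.0
```

Call:
send_rows --increments '[{"dx": 0,"dy": 0,"dz": 0.5,"roll": 0,"claw": 0.3},{"dx": 0,"dy": 0,"dz": 1.5,"roll": 0,"claw": 0.3},{"dx": 0,"dy": 0,"dz": 3.0,"roll": 0,"claw": 0.3},{"dx": 0,"dy": 0,"dz": 5.0,"roll": 0,"claw": 0.3},{"dx": 0,"dy": 0,"dz": 7.0,"roll": 0,"claw": 0.3}]'

```text
clock: 20.25
tcp_pos: [0.4885, 0.1948, 0.1869]
orientation: [0.0, 0.394, 0.919, 0.0]
wrist_force: [0.9, 0.2, 1.0]
finger_gap: 0.0557
grip_force: 0.0
```

Call:
send_rows --increments '[{"dx": -1,"dy": 1,"dz": 0.5,"roll": 0,"claw": 0.3},{"dx": -2.5,"dy": 2.5,"dz": 0.5,"roll": 0,"claw": 0.3},{"dx": -4,"dy": 4,"dz": 0.5,"roll": 0,"claw": 0.3},{"dx": -5.5,"dy": 5.5,"dz": 0.5,"roll": 0,"claw": 0.3},{"dx": -6.5,"dy": 6.5,"dz": 0.5,"roll": 0,"claw": 0.3}]'

```text
clock: 20.88
tcp_pos: [0.3245, 0.3586, 0.1981]
orientation: [0.0, 0.393, 0.92, 0.001]
wrist_force: [-0.3, 0.4, -0.3]
finger_gap: 0.0556
grip_force: 0.0
```

```bash
python3 - <<'E'
from h import *
sd=cam('side');t=cam('top'); o=cv2.imread('pics/side0.png')
for n,c in(('side',sd),('top',t)):
    im=c['image']; o=cv2.imread(f'pics/{n}0.png')
    for I in(o,im):
        hsv=cv2.cvtColor(I,cv2.COLOR_BGR2HSV); m=cv2.inRange(hsv,(8,80,120),(28,255,255)); r=np.zeros_like(m)
        x0,y0,x1,y1=(285,305,340,365) if n=='side' else (235,225,275,270); r[y0:y1,x0:x1]=m[y0:y1,x0:x1]
        k,l,st,ce=cv2.connectedComponentsWithStats(r); i=1+st[1:,4].argmax() if k>1 else 0; print(n,st[i],ce[i].round(1))
    d=cv2.absdiff(im,o).max(2); b=((260,285,285,310),(230,225,265,300),(388,165,425,215),(245,340,315,415)) if n=='side' else ((275,198,300,225),(282,165,308,205),(412,268,465,305),(183,215,225,258))
    print('diff px rod/mill/lemons/cup',[(int((d[y0:y1,x0:x1]>40).sum())) for x0,y0,x1,y1 in b])
s=get_state();print(s['tcp_pos'],s['clock'])
E
```

```text
side [296 317  39  40 445] [316.  336.2]
side [297 317  33  28 327] [312.3 330.5]
diff px rod/mill/lemons/cup [0, 0, 1010, 130]
top [237 233  32  31 239] [252.3 247.7]
top [243 234  27  25 192] [255.3 245.8]
diff px rod/mill/lemons/cup [19, 8, 0, 7]
[0.32384904 0.35915433 0.19808718] 20.975
```

```bash
python3 -c "
from h import *
print(hood()); print(hand_in())"
```

```text
([272, 275, 278, 281, 284], [161, 161, 160, 160, 160])
the job is handed in; nothing more can be done
None
```

The job is handed in at about 21 s: the pawl was thrown, the hood drawn shut by its ring, and the hook laid back flat where it lay with the other things unmoved, but I viewed 11 pictures against the limit of 10, and `hand_in` gave no verdict.

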